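# Turn the marinating tumbler filling neck up and lock it

## Robot

A 7-joint arm with a two-finger parallel gripper is mounted at the origin on a cart in front of the work surface, level with it; the furniture and walls round the work are solid. World frame = base frame: x ahead of the robot, y to its left, z up, the work surface at z = 0. Lengths are in m, angles in rad, forces in N, time in s.
With the tool pointing down it reaches from about 0.425 to 0.925 m from the base axis. Payload 6.8 kg.
Tool frame: the origin (TCP) lies midway between the tips of the shut fingers; the grasp point (between the pads) lies 19 mm behind it (grip_point_offset is the distance from the TCP to the grasp point, in m); y points along the fingers, x is the direction in which the jaws open and shut, and the axes are right-handed (so a half turn about y gives the same grasp; the last joint's range is limited). The gripper opens to 85 mm and grips with 20 to 120 N. Pads are 22 mm wide; open, the fingers measure 114 mm over their backs; the gripper's body (76 mm by 85 mm) begins 54 mm behind the grasp point. The pads swing forward as they close: fully open they stand 13 mm farther back than shut.
Start: joints at [-1.315, 0.477, 0.022, 1.555, -0.011, 1.109, -0.083], TCP at [0.24, 0.631, 0.231] pointing down, gripper open.
Joint ranges: [-2.96, 2.96], [-0.34, 2.1], [-1.41, 1.46], [0.24, 2.44], [-1.37, 4.51], [0.17, 1.92], [-2.96, 2.96]. Speed limits (rad/s): [2.39, 2.39, 3.14, 3.14, 3.14, 3.14, 3.14].

## Interface

Orientations are given as a unit quaternion [w, x, y, z].
In Python, from station import get_obs, read_camera, hand_in, grip_point_offset gives the robot as it stands.
- The arm moves only by the tool play_rows, never from a script. Its argument "increments" is a list of rows, each a list of 2 entries, a list of its own where there are three numbers: the shift along the tool's x, y, z in m, then the turn, a rotation vector about the tool's x, y, z in degrees. In form: [[[tx, ty, tz], [ax, ay, az]], ...]. A call has 1 to 20 rows; each row shifts and turns the commanded pose from where the row before left it, along the tool's axes as they then stand; what a row does not reach is not made up. A row lasts 1/12 s, in which the tool goes at most 41.7 mm and 7.16 degrees, less where a joint would pass 70% of its speed; a pose out of reach is approached as far as the arm can. A call with a gripper value outside its range is refused whole. "gripper" is the finger opening in m, from 0 to 0.0854, set as the call begins (left out, the last holds). The fingers move at their own pace and stop on an object; "grip_force" is the grip in N (left out, the last holds). Time passes only in rows, so rows that do not move let the fingers close. It gives the time, the measured TCP pose, the force and the opening at its end, in the units of the state.
- get_obs(): the state, without advancing time (a new reading comes with each control period).
- read_camera(name): name is "side" or "top"; returns a dict with "color" (384x512x3 uint8, red, green, blue), "range_z" (384x512 float32, m along the optical axis (not along the pixel's ray), 0 where there is no reading), "intrinsics" (3x3 intrinsics, pixels), "R" (3x3) and "t" (3): a world point X has camera coordinates R X + t. Camera axes: x right, y down, z forward; pixel columns grow to the right and rows downward; lengths in m; the calibration is good to about 2 mm. A picture is of the moment at which its call begins.
- hand_in(): hands the job in, once; it reports no verdict.
The state is a dict: "t": time; "q": joint angles; "joint_vel": joint speeds; "joint_torque": joint torques, N m; "eef_pos": TCP position; "tool_rot": TCP orientation; "contact_force": force on the tool from outside, world axes, zero at the start; "torque": the same for the moment, N m; "gripper_width": opening from 0.0 (shut) to 1.0 (fully open).
Only numpy, scipy, OpenCV 4.12 (cv2) and the standard library are available. Lean on these libraries where they do the work, as an engineer would, in place of code of your own. Each camera call takes 0.05 s, during which the arm holds its last target. There are 200 camera calls.

## Task

Get the marinating tumbler ready for filling: push its handwheel round by the spokes, one after another, until the filling neck on the drum points straight up, then press the black-topped locking bolt above the drum's ring fully down so that it drops into the notch and locks the drum. Only push with your fingertips and lift nothing; touch neither the clean drum nor its neck, and leave the jars, bottles and loose cap where they stand.

Things in the scene. Friction and masses are not known exactly. Their poses are not given: they have to be found in the camera images.
- tumbler: fixed steel stand of the hand-turned marinating tumbler, 250 mm wide, 310 long, 305 high. Origin on the worktop straight below the handwheel's middle; x runs level along the axle away from the robot (handwheel at x = 0, front legs and bolt bracket at x = 64 to 117 mm, rear legs at 262 mm), y to the left, z up. Axle 150 mm above the worktop
- wheel_hub (a point): middle of the handwheel, on the axle. In one upright plane square to the axle lie five straight steel spokes 11 mm thick, 72 degrees apart, bare from 60 to 100 mm from the axle; black balls 25 mm across at 113 mm, thin rim at 55 mm. Hub 46 mm across stands out 28 mm towards the robot. 55 mm free behind the spokes. Its z axis lies along the spoke in line with the neck
- handwheel (a joint): angle (rad) of handwheel and drum together: 0 or a whole turn (6.283) with the filling neck and one spoke straight up, growing clockwise as the robot sees it. No stops; turns stiffly (0.3 Nm, some 3 N at a spoke) and stays where it is left
- drum: steel drum 140 mm across that turns with the handwheel, 95 to 241 mm behind the spokes; carries the filling neck and, at its front, an aluminium locking ring 172 mm across with one V-mouthed notch in line with the neck. Origin at the handwheel's middle, x along the axle away from the robot, z along the neck. Not to be touched
- neck_mouth (a point): middle of the mouth of the filling neck: an open tube 66 mm across at its flared mouth, 112 mm from the axle and 168 mm behind the plane of the spokes; z points out of the neck
- lock_bolt (a joint): how far the locking bolt is pressed down (m): 0 raised, 0.014 fully down. Needs 2 N, up to about 10 N while it draws the drum true; stays where left. Its 9 mm pin stops on the ring after 3 mm unless the notch is below; the V mouth catches the pin when the neck is within 8 degrees of straight up
- bolt_top (a point): middle of the flat top of the bolt's round black head (32 mm across), on the bracket straight above the axle and 101 mm behind the plane of the spokes; 303 mm above the worktop when raised. Press it straight down
- spice_a: dark-capped spice jar, 41 mm across, 105 mm tall; loose, origin at the centre of its underside; to be left alone
- spice_b: another dark-capped spice jar, 41 mm across, 105 mm tall; loose, origin at the centre of its underside; to be left alone
- salt: salt shaker, 44 mm across, 90 mm tall; loose, origin at the centre of its underside; to be left alone
- oil_bottle: oil bottle, 73 mm across, 263 mm tall; loose, origin at the centre of its underside; to be left alone
- vinegar_bottle: vinegar bottle, 60 mm across, 245 mm tall; loose, origin at the centre of its underside; to be left alone
- neck_cap: steel screw cap of the filling neck with a small black knob, 72 mm across, 30 mm tall, lying off the tumbler; loose, origin at the centre of its underside; to be left alone

How it is judged:
On the way, in this order (a step that is already met when the one before it is completed fails the run):
1. the filling neck is brought up (within 14 degrees of vertical) while the bolt is still raised (angle between drum's own z axis and vertical below 0.25 rad and value of joint lock_bolt below 0.005 m), for 0.1 s.
2. the bolt is pressed down into the notch (angle between drum's own z axis and vertical below 0.06 rad and value of joint lock_bolt above 0.0115 m), for 0.2 s.
At the end, for the whole second after the job is handed in: The filling neck points straight up (within 3.4 degrees), the drum is still, the locking bolt is down at least 11.5 of its 14 mm, and each jar, bottle and the cap is within 30 mm of where it stood (all of step 2 and angular speed of drum below 0.05 rad/s and distance of each of spice_a, spice_b, salt, oil_bottle, vinegar_bottle, neck_cap from where it was at the start of the episode below 0.03 m); the robot touches nothing.
It fails at once if the drum or its filling neck is touched (contact force between any of the fingers, the arm and drum above 1 N).
It fails at once if a jar, a bottle or the cap is lifted, knocked over or moved by more than 30 mm (distance of any of spice_a, spice_b, salt, oil_bottle, vinegar_bottle, neck_cap from where it was at the start of the episode above 0.03 m).
It also fails if it takes over 51 s, if anything falls off the work surface, if the arm or the gripper's body presses on something with over 40 N, if the wrist force passes 120 N, or if a joint passes its speed limit or range.

## Working session

There is one attempt and no reset: what is moved stays moved. The work goes in short steps, Python scripts to look and compute and a tool call to move; the robot and the scene stay as the last step left them, time stands still between calls to the robot, and variables do not carry over. Pictures are saved under pics/ and viewed, about 8 in all and at most 12, crops included, and the job is handed in when it is done.

Besides the shell and the picture viewer there is one more tool, called after "Call:" as name(argument=value, ...), one argument or row to a line, values as JSON. play_rows: Moves the arm, as the interface text tells. Its arguments: {"type":"object","properties":{"increments":{"type":"array","items":{"type":"array"}},"gripper":{"type":"number"},"grip_force":{"type":"number"}},"required":["increments"]}

```bash
mkdir -p pics; cat > h.py <<'E'
import numpy as np,cv2
from station import *
def snap(n,f):
    c=read_camera(n); cv2.imwrite(f'pics/{f}.png',c['color'][:,:,::-1]); np.savez(f'pics/{f}.npz',**c); return c
def pt(c,u,v,z=None):
    K=c['intrinsics']
    if z is None:
        p=c['range_z'][v-1:v+2,u-1:u+2]; p=p[p>0]; z=np.median(p) if len(p) else np.nan
    return c['R'].T@(z*np.linalg.inv(K)@[u,v,1]-c['t'])
E
python3 - <<'E'
from h import *
o=get_obs();print(o)
a=snap('side','s0');b=snap('top','t0')
for c in(a,b):print(-c['R'].T@c['t'],c['R'][2])
print(grip_point_offset)
E
```

```text
{'t': 0.0, 'q': array([-1.31508002,  0.47782678,  0.02236311,  1.55647052, -0.01149438,
        1.10928494, -0.08308262]), 'joint_vel': array([-4.70693808e-04, -1.30422363e-03,  3.11967846e-04,  2.71986692e-05,
       -4.86905402e-04,  9.80003367e-05, -1.23177015e-03]), 'joint_torque': array([ 2.04350267e-04, -5.96423578e+01,  1.60738081e+00, -2.81204742e+01,
        1.23418905e-02,  9.14461358e-03,  7.13827461e-06]), 'eef_pos': array([0.24001097, 0.6302472 , 0.23030023]), 'tool_rot': array([-0.58178176,  0.58261636,  0.40079393, -0.40181138]), 'contact_force': array([-0.34430875, -0.65463619,  0.34407464]), 'torque': array([-0.03349413, -0.00599537,  0.00334262]), 'gripper_width': 1.0026597793099745}
[ 0.6511383  -0.77460737  0.92471309] [-0.01097151  0.75159455 -0.65953412]
[-0.03572084 -0.30015905  1.53759816] [ 0.44851176  0.21914169 -0.86649531]
0.0187
```

View pics/s0.png

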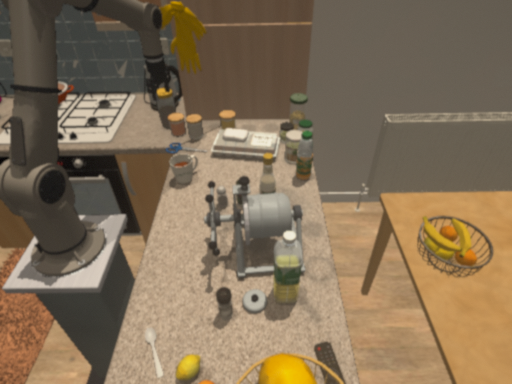

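View pics/t0.png

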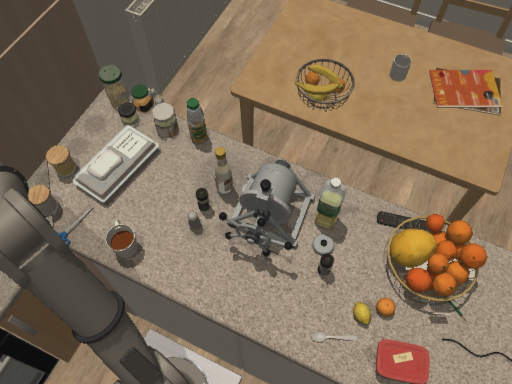

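```bash
python3 - <<'E'
import cv2,numpy as np
a=cv2.imread('pics/s0.png')[165:285,190:310];b=cv2.imread('pics/t0.png')[150:280,180:350]
f=lambda i,k:cv2.resize(i,None,fx=k,fy=k,interpolation=cv2.INTER_CUBIC)
A=f(a,5)
cv2.imwrite('pics/c1.png',A);cv2.imwrite('pics/c2.png',f(b,4.5))
E
```

```text
(no output)
```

View pics/c1.png

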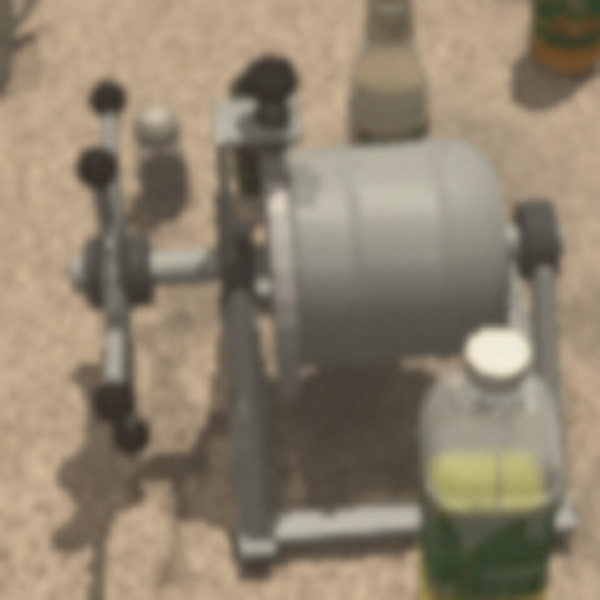

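View pics/c2.png

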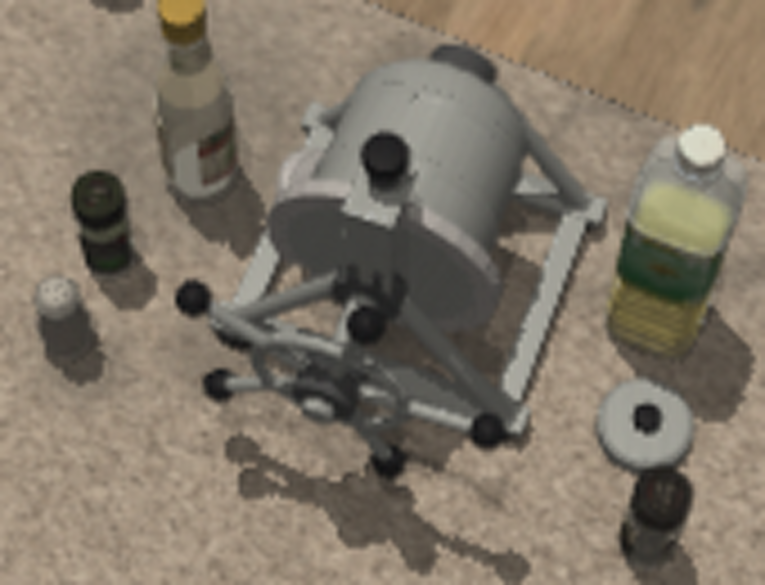

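```bash
cat >> h.py <<'E'
def balls(c,L):
    K=c['intrinsics'];out=[]
    for u,v in L:
        ui,vi=int(round(u)),int(round(v)); p=c['range_z'][vi-2:vi+3,ui-2:ui+3];p=p[p>0]
        z=np.min(p) if len(p) else np.nan
        r=np.linalg.inv(K)@[u,v,1]; n=np.linalg.norm(r)
        P=r*z+r/n*.012; out.append(c['R'].T@(P-c['t']))
    return np.array(out)
E
python3 - <<'E'
import sys
from h import *
c=dict(np.load('pics/t0.npz'));s=dict(np.load('pics/s0.npz'))
np.set_printoptions(precision=4,suppress=True)
T=[(x/4.5+180,y/4.5+150) for x,y in[(192,297),(220,384),(388,461),(488,430),(366,322)]]
B=balls(c,T);print(B)
S=[(x/5+190,y/5+165) for x,y in[(107,98),(97,167),(131,433),(113,400)]]
print(balls(s,S))
print('bolt',[pt(c,int(u),int(v)) for u,v in[(265,183),(266,184),(264,182)]],'side',pt(s,190+54,165+15))
ct=B.mean(0);print('center',ct); q,_,V=np.linalg.svd(B-ct);print('n',V[2],q,np.linalg.norm(B-ct,axis=1))
for n,(x,y) in dict(salt=(60,297),spA=(98,190),vin=(183,15),oil=(700,145),cap=(648,418),spB=(665,490)).items():print(n,pt(c,int(x/4.5+180),int(y/4.5+150)))
print('bar',pt(c,int(560/4.5+180),int(290/4.5+150)))
E
```

```text
[[ 0.4963  0.0716  0.2117]
 [ 0.498   0.059   0.0777]
 [ 0.5061 -0.0702  0.0545]
 [ 0.5153 -0.1374  0.1631]
 [ 0.5076 -0.0503  0.2648]]
[[ 0.5016  0.074   0.2097]
 [ 0.5124 -0.0479  0.2617]
 [ 0.5136 -0.0657  0.0485]
 [ 0.5195 -0.1346  0.163 ]]
bolt [array([ 0.6067, -0.014 ,  0.3018]), array([ 0.6046, -0.0182,  0.3026]), array([ 0.6083, -0.0101,  0.3022])] side [ 0.6109 -0.0196  0.3036]
center [ 0.5046 -0.0255  0.1544]
n [ 0.9963  0.085  -0.0091] [[ 0.4249  0.4727 -0.2806  0.7191 -0.0147]
 [ 0.5796 -0.2711  0.5544  0.0629  0.5285]
 [-0.0729 -0.6138 -0.6383  0.2058  0.4102]
 [-0.6148 -0.1413  0.4469  0.6317  0.0577]
 [-0.3167  0.5535 -0.0824 -0.1938  0.7409]] [0.1131 0.1143 0.1095 0.1128 0.1132]
salt [0.5044 0.1939 0.0858]
spA [0.5851 0.2069 0.1059]
vin [0.6739 0.1732 0.2416]
oil [ 0.7224 -0.1907  0.261 ]
cap [ 0.6314 -0.2217  0.0299]
spB [ 0.5526 -0.2539  0.106 ]
bar [ 0.701  -0.1211  0.0212]
```

```bash
python3 - <<'E'
from h import *
from scipy.spatial.transform import Rotation as Ro
np.set_printoptions(precision=3,suppress=True)
q=get_obs()['tool_rot'];R=Ro.from_quat(np.r_[q[1:],q[0]]);print(R.as_matrix())
for n in('t0','s0'):
  c=dict(np.load(f'pics/{n}.npz'))
  a=np.array([.9963,.085,0]);l=np.array([-.085,.9963,0]);o=np.array([.506,-.0255,.151])
  for th in (156.5,228.5):
    t=np.radians(th);d=-np.sin(t)*l+np.cos(t)*np.array([0,0,1]);e=np.cos(t)*l+np.sin(t)*np.array([0,0,1])
    for k in [0,1,-1]:
     for m in (0,1,-1):
      P=o+a*(.168+.031*m)+d*.112+e*.033*k; p=c['R']@P+c['t'];u=c['intrinsics']@p;u=u[:2]/u[2]
      print(n,th,k,m,u,'z',p[2],'seen',c['range_z'][int(u[1]),int(u[0])])
E
```

```text
[[ 0.356 -0.    -0.935]
 [ 0.935 -0.002  0.356]
 [-0.002 -1.    -0.   ]]
t0 156.5 0 0 [284.047 208.529] z 1.663789060916813 seen 1.494969
t0 156.5 0 1 [287.087 200.922] z 1.6782189193818653 seen 1.5421978
t0 156.5 0 -1 [280.954 216.269] z 1.6493592024517607 seen 1.5534332
t0 156.5 1 0 [292.781 209.674] z 1.6469334801057547 seen 1.7252845
t0 156.5 1 1 [295.776 201.98 ] z 1.661363338570807 seen 1.728986
t0 156.5 1 -1 [289.733 217.504] z 1.6325036216407025 seen 1.5397547
t0 156.5 -1 0 [275.489 207.407] z 1.680644641727871 seen 1.513164
t0 156.5 -1 1 [278.572 199.885] z 1.6950745001929235 seen 1.4792005
t0 156.5 -1 -1 [272.353 215.058] z 1.666214783262819 seen 1.569627
t0 228.5 0 0 [248.496 192.456] z 1.662260682339423 seen 1.5063454
t0 228.5 0 1 [251.844 184.981] z 1.6766905408044754 seen 1.6353571
t0 228.5 0 -1 [245.088 200.062] z 1.6478308238743709 seen 1.5513805
t0 228.5 1 0 [254.57  197.951] z 1.679736083482368 seen 1.5124183
t0 228.5 1 1 [257.833 190.506] z 1.6941659419474204 seen 1.5227497
t0 228.5 1 -1 [251.251 205.525] z 1.6653062250173156 seen 1.5546684
t0 228.5 -1 0 [242.292 1
[... 689 characters left out ...]
510713804497594 seen 0.9275311
s0 156.5 -1 -1 [257.075 244.68 ] z 1.1477881938431478 seen 1.1932913
s0 228.5 0 0 [263.31 213.88] z 1.1956412568330899 seen 1.0240363
s0 228.5 0 1 [272.317 213.21 ] z 1.1972828501363957 seen 1.0235517
s0 228.5 0 -1 [254.279 214.552] z 1.193999663529784 seen 1.0193591
s0 228.5 1 0 [263.994 223.51 ] z 1.1955477010074362 seen 1.022839
s0 228.5 1 1 [273.001 222.827] z 1.197189294310742 seen 1.0270013
s0 228.5 1 -1 [254.963 224.195] z 1.1939061077041304 seen 1.0235279
s0 228.5 -1 0 [262.627 204.252] z 1.1957348126587433 seen 1.030637
s0 228.5 -1 1 [271.634 203.595] z 1.197376405962049 seen 1.0334638
s0 228.5 -1 -1 [253.595 204.91 ] z 1.1940932193554374 seen 1.031836
```

```bash
cat >> h.py <<'E'
A_=np.array([.9963,.085,0]);L_=np.array([-.085,.9963,0]);O_=np.array([.506,-.0255,.151])
def cloud(c):
    v,u=np.mgrid[:384,:512];z=c['range_z'].ravel();U=np.c_[u.ravel(),v.ravel(),np.ones(z.size)]
    P=((np.linalg.inv(c['intrinsics'])@U.T)*z).T; P=(P-c['t'])@c['R']-O_
    return np.c_[P@A_,P@L_,P[:,2]],U[:,:2],z
E
python3 - <<'E'
from h import *
np.set_printoptions(precision=3,suppress=True)
for n in('t0','s0'):
  c=dict(np.load(f'pics/{n}.npz'));T,U,z=cloud(c)
  r=np.hypot(T[:,1],T[:,2]);th=np.degrees(np.arctan2(-T[:,1],T[:,2]))%360
  m=(z>0)&(T[:,0]>.12)&(T[:,0]<.23)&(r>.078)&(r<.125)&(T[:,2]>-.12)
  print(n,m.sum());
  for b in range(0,360,15):
    k=m&(th>=b)&(th<b+15)
    if k.sum():print(b,k.sum(),T[k].mean(0),U[k].mean(0),r[k].max())
E
```

```text
t0 61
225 5 [ 0.192  0.091 -0.057] [249.  183.4] 0.1109888615424482
240 56 [ 0.168  0.093 -0.045] [245.661 187.411] 0.1195055838345623
s0 0
```

Call:
play_rows(
  increments=[
    [[0,-0.03,0],[0,0,0]],
    [[0,-0.03,0],[0,0,0]],
    [[0,-0.03,0],[0,0,0]],
    [[0,-0.03,0],[0,0,0]],
    [[0,-0.03,0],[0,0,0]],
    [[-0.031,0,-0.0214],[0,0,0]],
    [[-0.031,0,-0.0214],[0,0,0]],
    [[-0.031,0,-0.0214],[0,0,0]],
    [[-0.031,0,-0.0214],[0,0,0]],
    [[-0.031,0,-0.0214],[0,0,0]],
    [[-0.031,0,-0.0214],[0,0,0]],
    [[-0.031,0,-0.0214],[0,0,0]],
    [[-0.031,0,-0.0214],[0,0,0]],
    [[-0.031,0,-0.0214],[0,0,0]],
    [[-0.031,0,-0.0214],[0,0,0]],
    [[-0.031,0,-0.0214],[0,0,0]],
    [[-0.031,0,-0.0214],[0,0,0]],
    [[-0.031,0,-0.0214],[0,0,0]],
    [[-0.031,0,-0.0214],[0,0,0]],
    [[-0.031,0,-0.0214],[0,0,0]],
  ],
  gripper=0,
)

```text
t: 1.77
eef_pos: [0.3745, 0.08, 0.3811]
tool_rot: [0.582, -0.582, -0.401, 0.401]
contact_force: [1.0, 0.6, -0.9]
gripper_width: -0.001
```

Call:
play_rows(
  increments=[
    [[-0.031,0,-0.0214],[0,0,0]],
    [[-0.031,0,-0.0214],[0,0,0]],
    [[-0.031,0,-0.0214],[0,0,0]],
    [[-0.031,0,-0.0214],[0,0,0]],
    [[-0.031,0,-0.0214],[0,0,0]],
    [[0,0,0],[0,7,0]],
    [[0,0,0],[0,7,0]],
    [[0,0,0],[0,7,0]],
    [[0,0,0],[0,7,0]],
    [[0,0,0],[0,7,0]],
    [[0,0,0],[0,7,0]],
    [[0,0,0],[0,7,0]],
    [[0,0,0],[0,7,0]],
    [[0,0,0],[0,7,0]],
    [[0,0,0],[0,0,0]],
  ],
)

```text
t: 3.02
eef_pos: [0.4192, -0.1009, 0.381]
tool_rot: [0.706, -0.706, -0.036, 0.037]
contact_force: [-0.2, 0.2, -0.8]
gripper_width: -0.0
```

Call:
play_rows(
  increments=[
    [[0,0,0],[0,1.3,0]],
    [[0,0,0],[0,0,-7]],
    [[0,0,0],[0,0,-7]],
    [[0,0,0],[0,0,-7]],
    [[0,0,0],[0,0,-7]],
    [[0,0,0],[0,0,-7]],
    [[0,0,0],[0,0,-7]],
    [[0,0,0],[0,0,0]],
  ],
)

```text
t: 3.68
eef_pos: [0.4141, -0.0992, 0.3823]
tool_rot: [0.703, -0.674, -0.19, -0.129]
contact_force: [-0.8, -0.1, -0.8]
gripper_width: -0.003
```

```bash
cat >> h.py <<'E'
from scipy.spatial.transform import Rotation as Ro
def st():
    o=get_obs();q=o['tool_rot'];M=Ro.from_quat(np.r_[q[1:],q[0]]).as_matrix();d=o['eef_pos']-O_
    B=np.c_[A_,L_,[0,0,1]]
    return o,B.T@d,B.T@M
E
python3 - <<'E'
from h import *
np.set_printoptions(precision=3,suppress=True)
o,p,M=st();print(o['t'],o['q'],p);print(M)
E
```

```text
3.6833 [-0.015 -0.336  0.156  2.162 -0.092  0.873  0.276] [-0.098 -0.066  0.231]
[[ 0.898  0.44  -0.009]
 [-0.001  0.022  1.   ]
 [ 0.44  -0.898  0.02 ]]
```

Call:
play_rows(
  increments=[
    [[0.016,0.0195,0.026],[0,0,0]],
    [[0.016,0.0195,0.026],[0,0,0]],
    [[0.016,0.0195,0.026],[0,0,0]],
    [[0,0,0],[0,0,-7]],
    [[0,0,0],[0,0,-7]],
    [[0,0,0],[0,0,0]],
  ],
)

```text
t: 4.18
eef_pos: [0.4717, -0.0102, 0.3459]
tool_rot: [0.684, -0.645, -0.271, -0.207]
contact_force: [-2.7, -0.6, -2.4]
gripper_width: -0.001
```

```bash
cat > s.py <<'E'
import sys
from h import *
np.set_printoptions(precision=3,suppress=True)
o,p,M=st();print(o['t'],o['q'],p,o['contact_force']);print(M)
cmd=[float(x) for x in sys.argv[1:]]
for i in range(0,len(cmd),3):
    t=np.array(cmd[i:i+3]);print('to',t,'tool delta',M.T@(t-p),np.linalg.norm(t-p));p=t
E
python3 s.py .0 .015 .115 .012 .01 .085
```

```text
4.1833 [-0.071 -0.308 -0.02   2.329 -0.071  0.43   0.058] [-0.033  0.018  0.195] [-2.708 -0.629 -2.377]
[[ 0.77   0.637 -0.018]
 [ 0.001  0.028  1.   ]
 [ 0.638 -0.77   0.021]]
to [0.    0.015 0.115] tool delta [-0.026  0.082 -0.005] 0.08648367430812327
to [0.012 0.01  0.085] tool delta [-0.01   0.031 -0.006] 0.03269556544854363
```

Call:
play_rows(
  increments=[
    [[-0.006,0.019,-0.002],[0,0,0]],
    [[-0.006,0.019,-0.002],[0,0,0]],
    [[-0.006,0.019,-0.002],[0,0,0]],
    [[-0.006,0.019,-0.002],[0,0,0]],
    [[-0.006,0.019,-0.002],[0,0,0]],
    [[-0.006,0.019,-0.002],[0,0,0]],
    [[0,0,0],[0,0,0]],
  ],
)

```text
t: 4.77
eef_pos: [0.5194, -0.0162, 0.2614]
tool_rot: [0.685, -0.646, -0.269, -0.204]
contact_force: [0.5, 0.1, 0.9]
gripper_width: 0.002
```

```bash
python3 s.py .015 .0 .085 .015 -.035 .082 .015 -.063 .062 .015 -.08 .037 .015 -.087 .017
```

```text
4.7667 [-0.018 -0.077 -0.04   2.37  -0.287  0.174  0.305] [0.014 0.008 0.11 ] [0.518 0.087 0.859]
[[ 0.776  0.63  -0.02 ]
 [ 0.002  0.03   0.999]
 [ 0.631 -0.776  0.022]]
to [0.015 0.    0.085] tool delta [-0.015  0.02  -0.009] 0.026699300909358025
to [ 0.015 -0.035  0.082] tool delta [-0.002  0.001 -0.035] 0.03512833614050059
to [ 0.015 -0.063  0.062] tool delta [-0.013  0.015 -0.028] 0.03440930106817051
to [ 0.015 -0.08   0.037] tool delta [-0.016  0.019 -0.018] 0.03023243291566195
to [ 0.015 -0.087  0.017] tool delta [-0.013  0.015 -0.007] 0.021189620100417084
```

Call:
play_rows(
  increments=[
    [[0,0,0],[0,0,7]],
    [[0,0,0],[0,0,7]],
    [[0,0,0],[7,0,0]],
    [[0,0,0],[7,0,0]],
    [[0,0,0],[0,0,0]],
  ],
)

```text
t: 5.18
eef_pos: [0.516, -0.0206, 0.2597]
tool_rot: [0.748, -0.627, -0.189, -0.103]
contact_force: [-0.6, -0.2, 0.1]
gripper_width: 0.0
```

```bash
python3 s.py .005 .005 .085 .005 -.035 .082 .005 -.063 .062 .005 -.08 .037 .005 -.087 .017
```

```text
5.1833 [ 0.158  0.02  -0.105  2.171 -0.39   0.586  0.464] [0.01  0.004 0.109] [-0.559 -0.159  0.12 ]
[[ 0.911  0.406 -0.069]
 [ 0.005  0.158  0.987]
 [ 0.412 -0.9    0.142]]
to [0.005 0.005 0.085] tool delta [-0.015  0.019 -0.002] 0.024277175662909246
to [ 0.005 -0.035  0.082] tool delta [-0.001 -0.004 -0.04 ] 0.04011234224026316
to [ 0.005 -0.063  0.062] tool delta [-0.008  0.014 -0.03 ] 0.03440930106817051
to [ 0.005 -0.08   0.037] tool delta [-0.01  0.02 -0.02] 0.03023243291566195
to [ 0.005 -0.087  0.017] tool delta [-0.008  0.017 -0.01 ] 0.021189620100417084
```

Call:
play_rows(
  increments=[
    [[-0.0075,0.0095,-0.001],[0,0,0]],
    [[-0.0075,0.0095,-0.001],[0,0,0]],
    [[0,-0.001,-0.013],[0,0,0]],
    [[0,-0.001,-0.013],[0,0,0]],
    [[-0.001,-0.001,-0.014],[0,0,0]],
    [[-0.003,0.005,-0.01],[0,0,0]],
    [[-0.003,0.005,-0.01],[0,0,0]],
    [[-0.003,0.005,-0.01],[0,0,0]],
    [[0,0,0],[0,0,0]],
  ],
)

```text
t: 5.93
eef_pos: [0.5145, -0.0855, 0.2093]
tool_rot: [0.748, -0.628, -0.187, -0.102]
contact_force: [0.4, 0.3, 0.2]
gripper_width: 0.001
```

```bash
python3 s.py  .005 -.08 .037 .005 -.088 .017; python3 - <<'E'
from h import *
a=snap('top','t1')['color'][150:280,180:350,::-1];cv2.imwrite('pics/c3.png',cv2.resize(a,None,fx=4.5,fy=4.5,interpolation=2))
E
```

```text
5.9333 [ 0.267  0.119 -0.058  2.197 -0.539  0.53   0.763] [ 0.003 -0.06   0.058] [0.439 0.273 0.179]
[[ 0.913  0.403 -0.069]
 [ 0.006  0.156  0.988]
 [ 0.409 -0.902  0.14 ]]
to [ 0.005 -0.08   0.037] tool delta [-0.007  0.017 -0.022] 0.028951227570107953
to [ 0.005 -0.088  0.017] tool delta [-0.008  0.017 -0.011] 0.02154065922853801
```

View pics/c3.png

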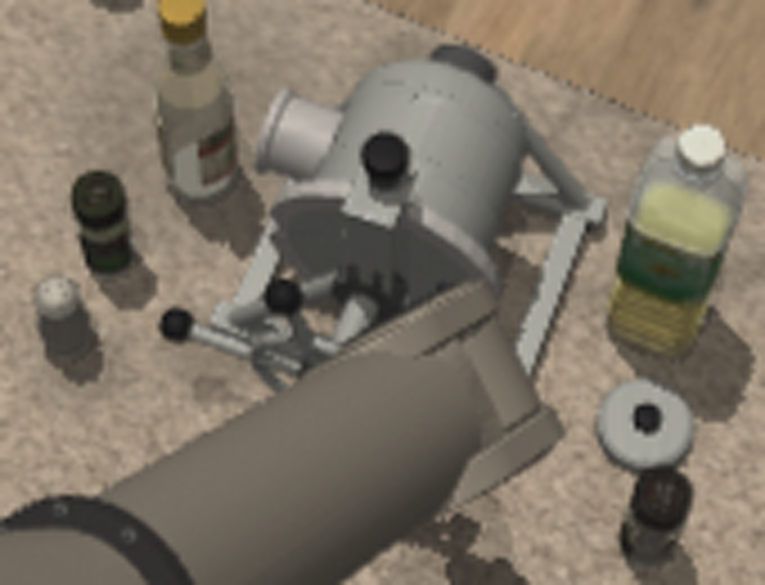

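```bash
cat > ang.py <<'E'
import sys
from h import *
c=dict(np.load(f'pics/{sys.argv[1]}.npz'))
for a in sys.argv[2:]:
    x,y=map(float,a.split(','));P=balls(c,[(x/4.5+180,y/4.5+150)])[0]-O_
    print(P@A_,P@L_,P[2],'ang',np.degrees(np.arctan2(-P@L_,P[2])),np.hypot(P@L_,P[2]))
E
python3 ang.py t1 284,296 177,325
```

```text
-0.000972483370224842 0.030857977242695865 0.11089619156393063 ang -15.549759355848721 0.11510942647279038
-0.0020382451188519723 0.11194273330432616 0.0072944812308573526 ang -86.27172817151114 0.112180145284586
```

Call:
play_rows(
  increments=[
    [[-0.002,0.006,-0.007],[0,0,0]],
    [[-0.002,0.006,-0.007],[0,0,0]],
    [[-0.003,0.005,-0.008],[0,0,0]],
    [[-0.004,0.0085,-0.005],[0,0,0]],
    [[-0.004,0.0085,-0.005],[0,0,0]],
    [[0,0,0],[0,0,0]],
  ],
)

```text
t: 6.48
eef_pos: [0.5194, -0.1103, 0.1681]
tool_rot: [0.748, -0.628, -0.188, -0.102]
contact_force: [0.6, -0.6, 0.0]
gripper_width: 0.003
```

```bash
python3 s.py  .005 -.08 .07 .005 -.06 .14 0 .02 .14;python3 - <<'E'
from h import *
a=snap('top','t2')['color'][150:280,180:350,::-1];cv2.imwrite('pics/c4.png',cv2.resize(a,None,fx=4.5,fy=4.5,interpolation=2))
E
```

```text
6.4833 [ 0.338  0.21  -0.076  2.207 -0.65   0.465  0.94 ] [ 0.006 -0.086  0.017] [ 0.632 -0.637  0.014]
[[ 0.912  0.404 -0.07 ]
 [ 0.007  0.157  0.987]
 [ 0.41  -0.901  0.141]]
to [ 0.005 -0.08   0.07 ] tool delta [ 0.021 -0.047  0.013] 0.053184886124109446
to [ 0.005 -0.06   0.14 ] tool delta [ 0.029 -0.06   0.03 ] 0.07280109889280519
to [0.   0.02 0.14] tool delta [-0.004  0.011  0.079] 0.08015609770940699
```

View pics/c4.png

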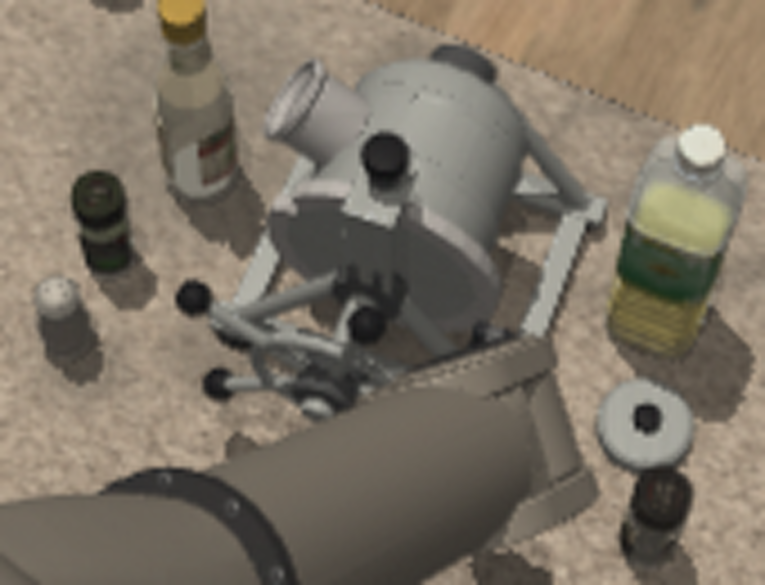

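Call:
play_rows(
  increments=[
    [[0,-0.03,0],[0,0,0]],
    [[0,-0.03,0],[0,0,0]],
    [[0,-0.03,0],[0,0,0]],
    [[0,-0.03,0],[0,0,0]],
    [[0,-0.03,0],[0,0,0]],
    [[0.003,0.003,0.03],[0,0,0]],
    [[0.003,0.003,0.03],[0,0,0]],
    [[0.003,0.003,0.03],[0,0,0]],
    [[0.003,0.003,0.03],[0,0,0]],
    [[0,0,0],[0,0,0]],
  ],
)

```text
t: 7.37
eef_pos: [0.4579, -0.0135, 0.3169]
tool_rot: [0.748, -0.627, -0.192, -0.101]
contact_force: [0.1, -0.7, -0.3]
gripper_width: 0.0
```

```bash
python3 s.py  .0 .006 .11 .004 .004 .085 .004 -.035 .082 .003 -.06 .058 .004 -.075 .04
```

```text
7.3667 [ 0.262 -0.155 -0.191  2.188 -0.374  0.741  0.43 ] [-0.047  0.016  0.166] [ 0.069 -0.711 -0.293]
[[ 0.91   0.407 -0.077]
 [ 0.013  0.158  0.987]
 [ 0.414 -0.9    0.139]]
to [0.    0.006 0.11 ] tool delta [ 0.019  0.068 -0.021] 0.07362676857907145
to [0.004 0.004 0.085] tool delta [-0.007  0.024 -0.006] 0.025396850198400583
to [ 0.004 -0.035  0.082] tool delta [-0.002 -0.003 -0.039] 0.0391152144312159
to [ 0.003 -0.06   0.058] tool delta [-0.011  0.017 -0.028] 0.034669871646719426
to [ 0.004 -0.075  0.04 ] tool delta [-0.007  0.014 -0.017] 0.02345207879911715
```

Call:
play_rows(
  increments=[
    [[0.0063,0.0227,-0.007],[0,0,0]],
    [[0.0063,0.0227,-0.007],[0,0,0]],
    [[0.0063,0.0227,-0.007],[0,0,0]],
    [[-0.0035,0.012,-0.003],[0,0,0]],
    [[-0.0035,0.012,-0.003],[0,0,0]],
    [[-0.001,-0.001,-0.013],[0,0,0]],
    [[0,-0.001,-0.013],[0,0,0]],
    [[-0.001,-0.001,-0.013],[0,0,0]],
    [[-0.0037,0.0057,-0.0093],[0,0,0]],
    [[-0.0037,0.0057,-0.0093],[0,0,0]],
    [[-0.0037,0.0057,-0.0093],[0,0,0]],
    [[-0.0035,0.007,-0.0085],[0,0,0]],
    [[-0.0035,0.007,-0.0085],[0,0,0]],
    [[0,0,0],[0,0,0]],
  ],
)

```text
t: 8.53
eef_pos: [0.5143, -0.1055, 0.1869]
tool_rot: [0.748, -0.628, -0.188, -0.102]
contact_force: [0.4, -0.3, -0.3]
gripper_width: 0.002
```

```bash
python3 s.py -.06 -.1 .13;python3 - <<'E'
from h import *
a=snap('top','t3')['color'][150:280,180:350,::-1];cv2.imwrite('pics/c5.png',cv2.resize(a,None,fx=4.5,fy=4.5,interpolation=2))
E
```

```text
8.5333 [ 0.389  0.171 -0.139  2.2   -0.58   0.494  0.857] [ 0.001 -0.08   0.036] [ 0.373 -0.297 -0.349]
[[ 0.912  0.404 -0.069]
 [ 0.006  0.157  0.987]
 [ 0.41  -0.901  0.141]]
to [-0.06 -0.1   0.13] tool delta [-0.018 -0.113 -0.002] 0.11410809577814597
```

View pics/c5.png

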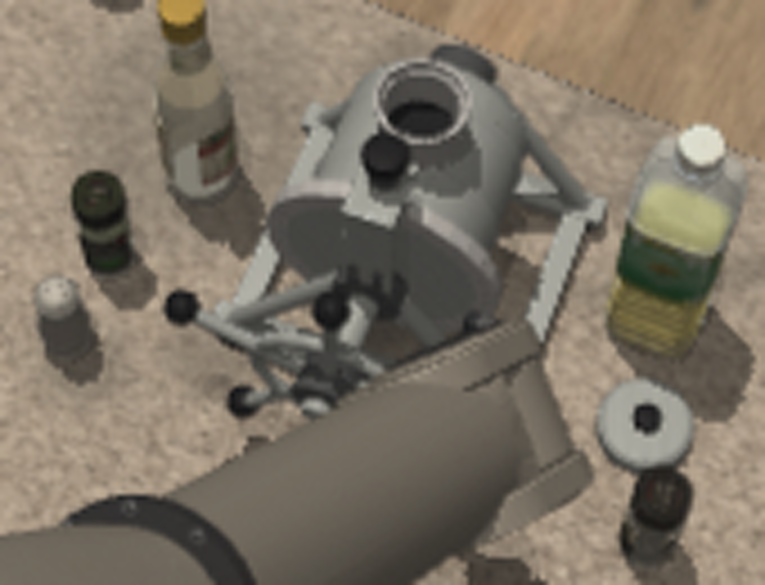

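```bash
python3 ang.py t3 331,310 181,306 241,402; python3 ang.py t0 192,297 220,384 366,322
```

```text
-0.0001874188020066666 -0.0009753238832466727 0.11271675166529752 ang 0.4957608051757708 0.11272097126379625
-0.001227098839393465 0.10707747997060434 0.039387098101151374 ang -69.80459214511113 0.11409176225164065
-0.004585757385616295 0.06752994778218689 -0.08289830497994989 ang -140.83332906887995 0.10692250846296898
-0.001455370692793622 0.09757356359449706 0.0607388878640992 ang -58.09801359726776 0.11493394977767439
-0.0008089992846656658 0.08486678120643928 -0.07328435065474687 ang -130.81133745057767 0.11212924062540303
-0.0005201736250347666 -0.02482727907993865 0.1138095311508027 ang 12.306145777602657 0.11648606426211973
```

Call:
play_rows(
  increments=[
    [[0,-0.03,0],[0,0,0]],
    [[0,-0.03,0],[0,0,0]],
    [[0,-0.03,0],[0,0,0]],
    [[0,-0.03,0],[0,0,0]],
    [[0,-0.03,0],[0,0,0]],
    [[0,-0.03,0],[0,0,0]],
    [[0,-0.03,0],[0,0,0]],
    [[0,0,0],[-7,0,0]],
    [[0,0,0],[-2,0,5]],
    [[0,0,0],[0,0,7]],
    [[0,0,0],[0,0,7]],
    [[0,0,0],[0,0,5]],
    [[0,0,0],[0,0,0]],
  ],
)

```text
t: 9.67
eef_pos: [0.4354, -0.1447, 0.3778]
tool_rot: [-0.705, 0.708, 0.035, -0.032]
contact_force: [1.1, 0.5, 0.6]
gripper_width: -0.001
```

```bash
python3 s.py 0.101 0 .2 .101 0 .16;python3 - <<'E'
from h import *
o,p,M=st()
print(np.degrees(Ro.from_matrix(M.T@np.array([[1,0,0],[0,0,1],[0,-1,0.]])).as_rotvec()))
c=dict(np.load('pics/t3.npz'))
T,U,z=cloud(c);m=(abs(T[:,2]-.152)<.006)&(abs(T[:,0]-.101)<.03)&(abs(T[:,1])<.03);print(m.sum(),T[m].mean(0),T[m].max(0),T[m].min(0))
E
```

```text
9.6667 [ 0.443  0.009 -0.261  1.828  0.006  1.3    0.275] [-0.08  -0.113  0.227] [1.146 0.536 0.617]
[[ 1.     0.004 -0.009]
 [ 0.009 -0.005  1.   ]
 [ 0.004 -1.    -0.005]]
to [0.101 0.    0.2  ] tool delta [0.182 0.027 0.111] 0.21532406997917075
to [0.101 0.    0.16 ] tool delta [-0.    0.04  0.  ] 0.04000000000000001
[0.26705841 0.5123306  0.24774276]
75 [0.099951   0.00125832 0.15055859] [0.11641981 0.01580618 0.15581481] [ 0.08426996 -0.01336903  0.1460357 ]
```

Call:
play_rows(
  increments=[
    [[0.026,0,0.016],[0,0,0]],
    [[0.026,0,0.016],[0,0,0]],
    [[0.026,0,0.016],[0,0,0]],
    [[0.026,0,0.016],[0,0,0]],
    [[0.026,0,0.016],[0,0,0]],
    [[0.026,0,0.016],[0,0,0]],
    [[0.026,0.01,0.017],[0,0,0]],
    [[0,0.017,0],[0,0,0]],
    [[0,0.02,0],[0,0,0]],
    [[0,0.02,0],[0,0,0]],
    [[0,0,0],[0,0,0]],
  ],
)

```text
t: 10.58
eef_pos: [0.6018, -0.0169, 0.3073]
tool_rot: [-0.705, 0.708, 0.033, -0.032]
contact_force: [-1.0, 1.0, 0.5]
gripper_width: 0.004
```

```bash
python3 s.py .1 .001 .138
```

```text
10.5833 [ 0.21   0.321 -0.369  1.626  0.126  1.217 -0.094] [0.096 0.    0.156] [-0.966  1.04   0.474]
[[ 1.     0.002 -0.006]
 [ 0.006 -0.004  1.   ]
 [ 0.002 -1.    -0.004]]
to [0.1   0.001 0.138] tool delta [0.004 0.018 0.001] 0.0187508524566863
```

Call:
play_rows(
  increments=[
    [[0.004,0,0],[0,0,0]],
    [[0,0.004,0],[0,0,0]],
    [[0,0.003,0],[0,0,0]],
    [[0,0.003,0],[0,0,0]],
    [[0,0.003,0],[0,0,0]],
    [[0,0.002,0],[0,0,0]],
    [[0,0.002,0],[0,0,0]],
    [[0,0.002,0],[0,0,0]],
    [[0,0,0],[0,0,0]],
    [[0,0,0],[0,0,0]],
  ],
)

```text
t: 11.42
eef_pos: [0.6077, -0.0158, 0.2912]
tool_rot: [-0.706, 0.707, 0.034, -0.031]
contact_force: [0.5, -0.6, -0.1]
gripper_width: -0.002
```

Call:
play_rows(
  increments=[
    [[0,0.002,0],[0,0,0]],
    [[0,0.002,0],[0,0,0]],
    [[0,0.002,0],[0,0,0]],
    [[0,0,0],[0,0,0]],
    [[0,0,0],[0,0,0]],
    [[0,0,0],[0,0,0]],
  ],
)

```text
t: 11.92
eef_pos: [0.6082, -0.0158, 0.289]
tool_rot: [-0.705, 0.707, 0.035, -0.03]
contact_force: [-8.1, -1.3, 19.5]
gripper_width: -0.001
```

Call:
play_rows(
  increments=[
    [[0,-0.01,0],[0,0,0]],
    [[0,-0.03,0],[0,0,0]],
    [[0,-0.03,0],[0,0,0]],
    [[0,-0.03,0],[0,0,0]],
    [[-0.03,-0.01,0.02],[0,0,0]],
    [[-0.03,0,0.03],[0,0,0]],
    [[-0.03,0,0.03],[0,0,0]],
    [[-0.03,0,0.03],[0,0,0]],
    [[-0.03,0,0.03],[0,0,0]],
    [[-0.02,0,0.035],[0,0,0]],
    [[0,0,0.04],[0,0,0]],
    [[0,0,0.04],[0,0,0]],
    [[0,0,0],[0,0,0]],
    [[0,0,0],[0,0,0]],
  ],
)

```text
t: 13.08
eef_pos: [0.4158, 0.223, 0.3939]
tool_rot: [-0.706, 0.707, 0.037, -0.033]
contact_force: [1.1, -1.3, 0.3]
gripper_width: 0.004
```

```bash
python3 - <<'E'
from h import *
c=snap('top','t4');a=c['color'][150:280,180:350,::-1];cv2.imwrite('pics/c6.png',cv2.resize(a,None,fx=4.5,fy=4.5,interpolation=2))
for n,c in(('top',c),('side',snap('side','s4'))):
  T,U,z=cloud(c);m=(z>0)&(T[:,2]>.12)&(abs(T[:,0]-.101)<.02)&(abs(T[:,1])<.02)&(T[:,2]<.2)
  print(n,m.sum(),np.percentile(T[m][:,2],[10,50,90]))
E
```

```text
top 95 [0.12808353 0.13516008 0.1392903 ]
side 93 [0.12939347 0.1379915  0.13981803]
```

View pics/c6.png

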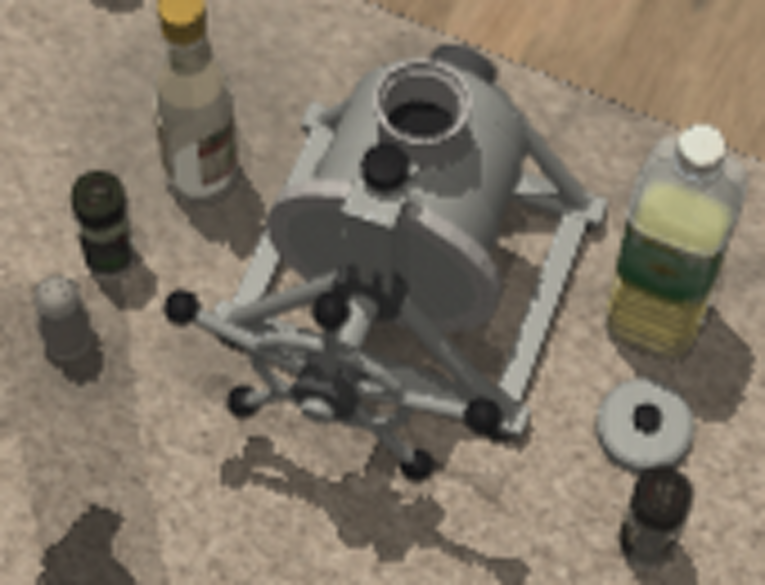

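Neck points up, the bolt head (385,165) sits about 13–14 mm lower than before (top now ≈0.290), and all loose items are in place.

```bash
python3 ang.py t4 331,310 181,306 483,415; python3 -c "
from station import hand_in;print(hand_in())"
```

```text
-0.0015544537315011243 -0.0015257108877872502 0.11581058271821884 ang 0.7547819531555442 0.11582063228650809
-0.00025868768928718924 0.10765434298414449 0.03706496918339991 ang -71.00161480926596 0.11385635469271886
-0.0021006096729678974 -0.10793866901522532 0.038016862630486675 ang 70.59732854677854 0.11443792253026816
the job is handed in; nothing more can be done
None
```

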